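# Serve the falafel and hang up the pail

## Robot

A 6-joint arm with a two-finger parallel gripper is mounted at the origin on the work surface. World frame = base frame: x ahead of the robot, y to its left, z up, the work surface at z = 0. Lengths are in m, angles in rad, forces in N, time in s.
With the tool pointing down it reaches from about 0.325 to 0.775 m from the base axis. Payload 5.5 kg.
Tool frame: the origin (TCP) lies at the very end of the fingers, on their centre line; the grasp point (between the pads) lies 19 mm behind it (arm.tcp_to_grasp is the distance from the TCP to the grasp point, in m); z points along the fingers, y is the line along which they close (so a half turn about z gives the same grasp; the last joint's range is limited). The gripper opens to 85 mm and grips with 20 to 120 N. Pads are 22 mm wide; open, the fingers measure 114 mm over their backs; the gripper's body (76 mm by 85 mm) begins 54 mm behind the grasp point. The pads swing forward as they close: fully open they stand 13 mm farther back than shut.
Start: joints at [-0.057, 0.091, 1.231, -0, 1.82, -0.057], TCP at [0.6, -0, 0.231] pointing down, gripper open.
Joint ranges: [-2.87, 2.87], [-0.86, 2.18], [0.17, 2.46], [-1.51, 4.65], [0.06, 2.69], [-2.65, 2.65]. Speed limits (rad/s): [2.57, 2.57, 3.01, 3.14, 3.14, 3.14].

## Interface

Orientations are given as [roll, pitch, yaw] about the fixed x, y, z axes, in that order (R = Rz(yaw) Ry(pitch) Rx(roll)).
In Python, from station import arm gives the robot as it stands.
- The arm moves only by the tool send_rows, never from a script. Its argument "commands" is text: rows parted by semicolons, each of 5 numbers parted by spaces: the shift along the world's x, y, z in mm, then the turn about the world's z in degrees, then the finger opening in mm, from 0 to 85.4. A call has 1 to 20 rows; each row is the pose to reach, as a shift and turn from the pose commanded when the call began; what a row does not reach only later rows make up. A row lasts 1/10 s, in which the tool goes at most 50 mm and 8.59 degrees, less where a joint would pass 70% of its speed; a pose out of reach is approached as far as the arm can. A call with a gripper value outside its range is refused whole. The fingers move at their own pace and stop on an object; "force" is the grip in N (left out, the last holds). Time passes only in rows, so rows that repeat a pose let the fingers close. It gives the time, the measured TCP pose, the force, the opening and the grip force at its end, in the units of the state.
- arm.get_state(): the state, without advancing time (a new reading comes with each control period).
- arm.snapshot(name): name is "scene" or "side" or "wrist"; returns (picture, depth): 400x640x3 uint8, red, green, blue; 400x640 float32, m along the optical axis (not along the pixel's ray), 0 where there is no reading.
- arm.camera_model(name): a dict with "camera_matrix" (3x3 intrinsics, pixels), "xyz" and "orientation" of the camera in the world. Camera axes: x right, y down, z forward; pixel columns grow to the right and rows downward; lengths in m; the calibration is good to about 2 mm. A picture is of the moment at which its call begins: read the wrist's pose just before it. camera_model takes no time and is no camera call; for the wrist camera it gives the pose at the moment of the call.
- arm.close_job(): hands the job in; it is judged then, once.
The state is a dict: "time": time; "joint_pos": joint angles; "qd": joint speeds; "joint_torque": joint torques, N m; "ee_pos": TCP position; "ee_rot": TCP orientation; "contact_force": force on the tool from outside, world axes, zero at the start; "torque": the same for the moment, N m; "finger_gap": finger opening in m; "grasp_force": force on a finger pad.
Only numpy, scipy, OpenCV 4.12 (cv2) and the standard library are available. Lean on these libraries where they do the work, as an engineer would, in place of code of your own. Each camera call takes 0.05 s, during which the arm holds its last target. There are 200 camera calls.

## Task

Pour all six falafel from the steel serving pail into the white bowl, without taking hold of the falafel with the fingers. Then hang the empty pail by its handle on the double hook stand, its wire resting in both hooks so that it hangs upright and still, and let go. Leave the bowl where it stands and the other things on the table alone.

Things in the scene. Friction and masses are not known exactly. Their poses are not given: they have to be found in the camera images.
- pail: loose steel pail holding the six falafel: base 72 mm across, flaring to a 116 mm rim, 52 mm tall, wall 3, floor 5 mm, about 0.16 kg empty. Rigid upright wire handle (7 mm thick): uprights 122 mm apart at its +y and -y sides, straight top 102 mm long along y, 125 mm up, with a dark wooden grip in its middle. Alike front and back. Origin: centre of underside, z up
- pail_grip (a point): centre of the pail's dark wooden grip (16 mm thick along x, 32 mm long along y, 22 mm high), on the axis of the handle's top wire, 125 mm above the pail's underside; axes as the pail's
- bowl: round white bowl, rim 190 mm across, 50 mm tall, 0.6 kg, loose, empty at the start; origin: centre of its underside, z up
- stand: fixed black steel stand with two equal hooks side by side, 74 mm apart, rod 8 mm thick, pointing to its -x, upturned ends with red ball tips. They start from a crossbar on one post, 92 mm behind (+x of) the origin, top 222 mm. Base plate 130 x 110 x 12 mm, from 10 mm ahead of to 120 mm behind the origin. Origin: on the table right below the seat; y from hook to hook, z up
- hook_seat (a point): midway between the hooks, where the axis of the handle's top wire lies when it rests in both hooks (wire along y, grip between them), 203.5 mm above the table; axes as the stand's. Bottom of the trough: 12 mm long along x; ahead the hooks turn up to the red tips 26 mm away and 29 mm higher; behind they rise 20 mm within 34 mm
- falafel0: brown falafel ball, 24 mm across, 15 g; origin: its centre
- falafel1: brown falafel ball, 24 mm across, 15 g; origin: its centre
- falafel2: brown falafel ball, 24 mm across, 15 g; origin: its centre
- falafel3: brown falafel ball, 24 mm across, 15 g; origin: its centre
- falafel4: brown falafel ball, 24 mm across, 15 g; origin: its centre
- falafel5: brown falafel ball, 24 mm across, 15 g; origin: its centre
- drink: red drink cup with a flat closed top, 76 mm across, 94 mm tall; a bystander, origin: underside centre
- sauce: yellow squeeze bottle with a red cap, 52 mm across, 150 mm tall; a bystander, origin: underside centre
- shaker: small clear salt shaker with a steel top, 34 mm across, 70 mm tall; a bystander, origin: underside centre
- lemon: half a lemon lying on its cut face, 52 mm across, 28 mm tall; a bystander, origin: underside centre
- spoon: steel spoon lying flat; a bystander, origin: underside
There are look-alikes about, which are no part of the job. Of the things like the pail, leave any that is pink or purple; of the rest the smaller one is meant.

How it is judged:
By the outcome, as a careful person would: the job done as asked, in the order asked, and still so for the second after the job is handed in, with the robot touching nothing.
It also fails if it takes over 72 s, if anything falls off the work surface, if the arm or the gripper's body presses on something with over 40 N, if the wrist force passes 120 N, or if a joint passes its speed limit or range.

## Working session

There is one attempt and no reset: what is moved stays moved. The work goes in short steps, Python scripts to look and compute and a tool call to move; the robot and the scene stay as the last step left them, time stands still between calls to the robot, and variables do not carry over. Pictures are saved under pics/ and viewed, at most 10 in all, crops included, and the job is handed in when it is done.

Besides the shell and the picture viewer there is one more tool, called after "Request:" by a JSON object that holds its "fn" and its "kwargs", one argument or row to a line. send_rows: Moves the arm, as the interface text tells. Its arguments: {"type":"object","properties":{"commands":{"type":"string"},"force":{"type":"number"}},"required":["commands"]}

```bash
mkdir -p pics; cat > h.py <<'E'
from station import arm
import numpy as np, cv2
from scipy.spatial.transform import Rotation as R
def cap(n,tag):
    m=arm.camera_model(n); p,d=arm.snapshot(n)
    np.savez(f'pics/{tag}.npz',p=p,d=d,K=m['camera_matrix'],t=m['xyz'],o=m['orientation'])
    cv2.imwrite(f'pics/{tag}.png',p[:,:,::-1]); return p,d
def cloud(tag):
    z=np.load(f'pics/{tag}.npz'); K=z['K'];d=z['d']
    v,u=np.mgrid[:400,:640]
    c=np.stack([(u-K[0,2])/K[0,0]*d,(v-K[1,2])/K[1,1]*d,d],-1)
    o=z['o']; r=R.from_euler('xyz',o).as_matrix() if o.shape==(3,) else (o if o.shape==(3,3) else R.from_quat(o).as_matrix())
    w=c@r.T+z['t']; w[d==0]=np.nan; return z['p'],w
E
python3 - <<'E'
from h import *
for n in('scene','side'): cap(n,n+'0'); m=arm.camera_model(n); print(n,m['xyz'],m['orientation'])
print(arm.get_state()['ee_rot'],arm.tcp_to_grasp)
E
```

```text
scene [0.97241689 0.79368692 0.91540887] [-2.24763591e+00 -1.83066619e-03  2.56228222e+00]
side [ 0.02916936 -0.76165138  1.03487362] [-2.36249001e+00  1.34158878e-03 -4.80603450e-01]
[-3.13983046e+00 -8.67549706e-05  1.57075784e+00] 0.0187
```

View pics/scene0.png

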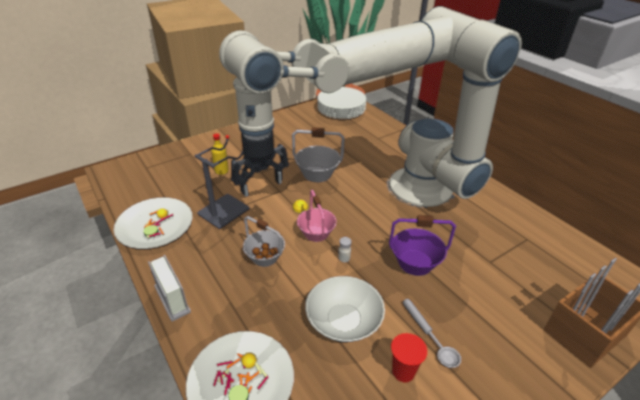

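View pics/side0.png

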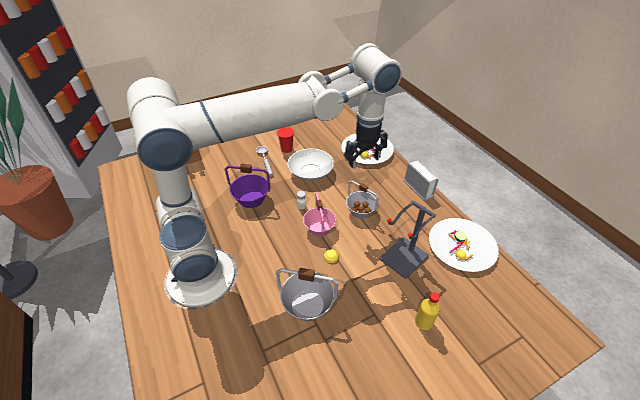

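```bash
python3 - <<'E'
from h import *
a=cv2.imread('pics/scene0.png')[125:275,180:330]; b=cv2.imread('pics/side0.png')[170:280,335:445]
im=np.hstack([cv2.resize(a,(400,400),interpolation=2),cv2.resize(b,(400,400),interpolation=2)])
cv2.imwrite('pics/c1.png',im)
p,w=cloud('scene0')
for tag in('scene0','side0'):
    p,w=cloud(tag); P=p.astype(int)
    # bowl: white pts with z 42..52
    m=(P.min(2)>130)&(P.max(2)-P.min(2)<30)&(w[...,2]>.044)&(w[...,2]<.058)&(w[...,0]>.2)&(w[...,0]<.8)
    q=w[m]; 
    lo,hi=(np.nanpercentile(q,2,0),np.nanpercentile(q,98,0)); print(tag,m.sum(),lo,hi)
    vv,uu=np.where(m); print(uu.min(),uu.max(),vv.min(),vv.max())
E
```

```text
scene0 566 [ 0.4320353  -0.04950847  0.0442356 ] [0.63724129 0.38267675 0.05223998]
246 383 230 340
side0 297 [ 0.24266993 -0.19141544  0.04411538] [0.72189716 2.2461023  0.05665216]
205 375 4 284
```

View pics/c1.png

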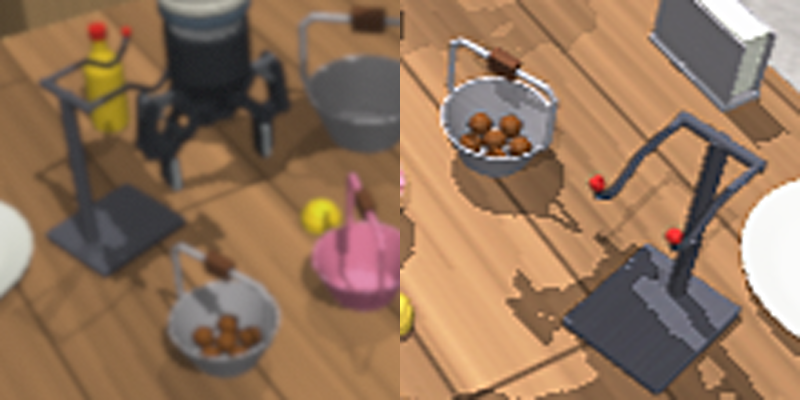

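```bash
python3 - <<'E'
from h import *
from scipy.optimize import least_squares
def circ(q,r):
    f=lambda c:np.hypot(q[:,0]-c[0],q[:,1]-c[1])-r
    s=least_squares(f,np.nanmedian(q,0)[:2],loss='soft_l1',f_scale=.002); return s.x,np.abs(s.fun).mean()
for tag in('scene0','side0'):
    p,w=cloud(tag); P=p.astype(int); z=w[...,2]
    v,u=np.mgrid[:400,:640]
    bx,px,sx=((300,390,275,345),(235,300,200,272),(180,250,135,230)) if tag[1]=='c' else ((280,340,145,185),(335,390,175,222),(375,445,195,280))
    B=lambda b:(u>=b[0])&(u<b[1])&(v>=b[2])&(v<b[3])
    q=w[B(bx)&(z>.046)&(z<.054)]; print(tag,'bowl',len(q),circ(q,.093))
    q=w[B(bx)&(z>.002)&(z<.054)]; print('   allbowl z pct',np.percentile(q[:,2],[1,5,20,50]).round(3))
    q=w[B(px)&(z>.048)&(z<.056)]; print(' pail rim',len(q),circ(q,.0565))
    m=B(px)&(z>.065)&(z<.14); q=w[m]; print(' handle',len(q),q[:,2].max())
    t=q[q[:,2]>.115]; c=t.mean(0); U,S,V=np.linalg.svd(t[:,:2]-c[:2]); print('  top',c,np.degrees(np.arctan2(V[0,1],V[0,0])),np.ptp((t[:,:2]-c[:2])@V[0]))
    mb=m&(P[...,0]-P[...,2]>25)&(z>.11); print('  grip',mb.sum(),w[mb].mean(0))
    mr=B(sx)&(P[...,0]>140)&(P[...,1]<70)&(z>.2); 
    n,l,st,ce=cv2.connectedComponentsWithStats(mr.astype(np.uint8)); 
    for i in range(1,n): print('  tip',st[i,4],ce[i],np.nanmedian(w[l==i],0))
    q=w[B(sx)&(z>.008)&(z<.016)&(P.max(2)<110)]; 
    if len(q)>30: print('  base',cv2.minAreaRect(q[:,:2].astype(np.float32)*1000))
    q=w[B(sx)&(z>.2)&(z<.23)&(P[...,0]<110)]; print('  top rods',len(q),q.mean(0) if len(q) else 0)
E
```

```text
scene0 bowl 427 (array([0.54515274, 0.29160397]), np.float64(0.0018771742058275918))
   allbowl z pct [0.002 0.003 0.007 0.02 ]
 pail rim 142 (array([0.60845902, 0.00301532]), np.float64(0.009238064368156128))
 handle 248 0.13825007582308246
  top [0.60967529 0.00745379 0.12720437] 111.87201257980767 0.12527013027042194
  grip 101 [0.61028001 0.00656593 0.1296675 ]
  tip 5 [227.  136.4] [ 0.55841791 -0.29910829  0.22752528]
  base ((625.8787841796875, -242.80050659179688), (130.63699340820312, 113.97000885009766), 16.1446590423584)
  top rods 219 [ 0.63218696 -0.23561648  0.21457534]
side0 bowl 137 (array([0.53967723, 0.28967625]), np.float64(0.002730296876788789))
   allbowl z pct [0.002 0.002 0.005 0.018]
 pail rim 84 (array([6.04266769e-01, 1.88945823e-04]), np.float64(0.004418819221029882))
 handle 145 0.1391200147703331
  top [ 0.60401345 -0.00221169  0.12805851] -68.64324714702636 0.12456117461147831
  grip 60 [ 0.60318546 -0.00269688  0.12935786]
  tip 10 [388.8 220. ] [ 0.53203834 -0.2341664   0.23025823]
  tip 14 [409.71428571 234.5       ] [ 0.55264767 -0.30537131  0.23034884]
  base ((721.1058959960938, -192.5796356201172), (375.80401611328125, 127.85565185546875), 28.274059295654297)
  top rods 251 [ 0.62370952 -0.24745216  0.21531475]
```

```bash
python3 - <<'E'
from h import *
p,w=cloud('scene0')
for n,u,v in(('drink',408,345),('shaker',345,242),('holder',165,270),('holder2',175,300),('spoonend',448,355),('plate',240,340),('lemon',300,206),('sauce',218,160),('pink',316,205)): print(n,w[v,u].round(3))
m=(w[...,2]>.001)&(np.hypot(w[...,0]-.543,w[...,1]-.2905)<.1); r=np.hypot(w[...,0]-.543,w[...,1]-.2905)
for a in range(0,100,10): k=m&(r>=a/1e3)&(r<a/1e3+.01); print(a,np.percentile(w[k][:,2],[5,50,95]).round(4))
s=arm.get_state(); print(s['ee_pos'],s['time'],s['finger_gap'])
E
```

```text
drink [0.516 0.471 0.095]
shaker [0.428 0.132 0.069]
holder [ 0.876 -0.008  0.099]
holder2 [0.883 0.061 0.06 ]
spoonend [0.406 0.504 0.002]
plate [0.79  0.213 0.011]
lemon [ 0.418 -0.116  0.018]
sauce [ 0.552 -0.437  0.061]
pink [0.444 0.013 0.124]
0 [0.0022 0.0046 0.0079]
10 [0.0019 0.0045 0.0072]
20 [0.0015 0.0042 0.0072]
30 [0.0018 0.0043 0.0079]
40 [0.0054 0.0091 0.0126]
50 [0.0091 0.0124 0.016 ]
60 [0.0137 0.0184 0.0235]
70 [0.0029 0.0253 0.0324]
80 [0.0031 0.0392 0.0484]
90 [0.0013 0.0479 0.0512]
[5.99754397e-01 7.31275155e-06 2.30256615e-01] 0.1 0.08538259758403105
```

Request:
{"fn": "send_rows", "kwargs": {
  "commands": "-3 18 -20 8 60;-6 35 -50 16 50;-6 35.5 -90 21.5 50;-6 35.5 -116 21.5 50;-6 35.5 -116 21.5 50;-6 35.5 -116 21.5 0;-6 35.5 -116 21.5 0;-6 35.5 -116 21.5 0;-6 35.5 -116 21.5 0;-6 35.5 -116 21.5 0;-6 35.5 -116 21.5 0;-6 35.5 -116 21.5 0;-6 35.5 -116 21.5 0",
  "force": 20
}}

```text
time: 1.4
ee_pos: [0.5953, 0.0356, 0.1178]
ee_rot: [3.137, 0.002, 1.946]
contact_force: [1.2, 0.7, 5.9]
finger_gap: 0.0061
grasp_force: 20.7
```

```bash
python3 - <<'E'
from h import *
cap('side','side1'); s=arm.get_state(); print(s)
a=cv2.imread('pics/side1.png')[130:255,300:460]; cv2.imwrite('pics/c2.png',cv2.resize(a,(640,500),interpolation=2))
E
```

```text
{'time': 1.45, 'joint_pos': array([ 2.55579993e-03,  8.41443526e-02,  1.43869754e+00,  1.58956018e-04,
        1.61421732e+00, -3.72696934e-01]), 'qd': array([-0.00019426,  0.00021032,  0.00039607, -0.00102717,  0.00041129,
       -0.00033542]), 'joint_torque': array([-2.99198013e-01, -4.17675984e+01, -3.78510368e+01, -1.85338617e-01,
        3.21243927e-01, -9.33253497e-03]), 'ee_pos': array([0.59527372, 0.03557562, 0.11776891]), 'ee_rot': array([3.13731262e+00, 1.50287622e-03, 1.94605310e+00]), 'contact_force': array([1.46127404, 0.604089  , 5.67359584]), 'torque': array([ 0.14579422, -0.15368112, -0.0143384 ]), 'grasp_force': 20.68721204996109, 'finger_gap': 0.005856027728591511}
```

View pics/c2.png

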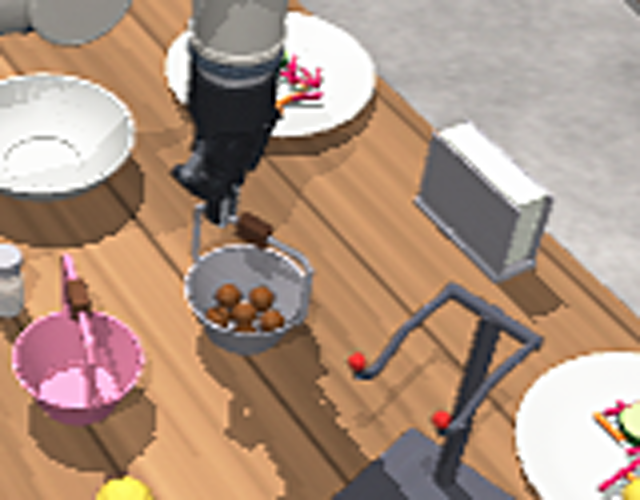

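Request:
{"fn": "send_rows", "kwargs": {
  "commands": "5 2 1.5 0 0;10 4 2.6 0 0;15.5 6 3.5 0 0;20.6 8.1 4.3 0 0;26 10.2 4.6 0 0;31 12.3 4.8 0 0;36.5 14.4 4.8 0 0;41.8 16.5 4.8 0 0;52 20.6 3.2 0 0;62.6 24.7 1.3 0 0;62.6 24.7 1.3 0 0"
}}

```text
time: 2.55
ee_pos: [0.658, 0.0611, 0.1163]
ee_rot: [3.14, -0.0, 1.947]
contact_force: [0.1, 0.6, 4.7]
finger_gap: 0.006
grasp_force: 21.2
```

```bash
python3 - <<'E'
from h import *
cap('side','side2'); cap('scene','scene2')
a=cv2.imread('pics/side2.png')[130:255,300:460]; b=cv2.imread('pics/scene2.png')[150:290,200:340]
cv2.imwrite('pics/c3.png',np.hstack([cv2.resize(a,(450,352),interpolation=2),cv2.resize(b,(350,352),interpolation=2)]))
E
```

```text
(no output)
```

View pics/c3.png

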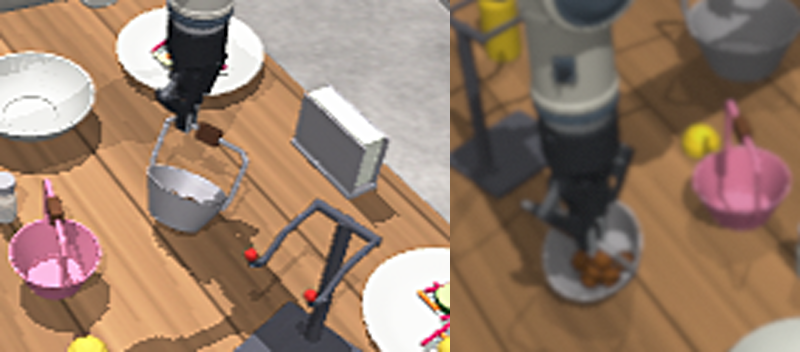

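Request:
{"fn": "send_rows", "kwargs": {
  "commands": "5 2 -1.5 0 0;10 4 -3 0 0;15 6 -5.2 0 0;20 7.9 -7.4 0 0;25 9.8 -10 0 0;29.4 11.6 -12.4 0 0;29.4 11.6 -12.4 0 0"
}}

```text
time: 3.35
ee_pos: [0.6863, 0.0721, 0.1033]
ee_rot: [-3.141, -0.0, 1.946]
contact_force: [-0.4, 0.8, 2.6]
finger_gap: 0.0061
grasp_force: 21.4
```

Request:
{"fn": "send_rows", "kwargs": {
  "commands": "0 0 0 0 0;0 0 0 0 0;0 0 0 0 0;0 0 5 0 0;0 0 15 0 0;0 0 30 0 0;0 0 30 0 0",
  "force": 120
}}

```text
time: 4.05
ee_pos: [0.6872, 0.0719, 0.138]
ee_rot: [3.137, 0.002, 1.946]
contact_force: [0.8, 0.6, -3.2]
finger_gap: 0.0022
grasp_force: 109.5
```

```bash
python3 - <<'E'
from h import *
cap('side','side3'); cap('scene','scene3')
a=cv2.imread('pics/side3.png')[130:255,300:460]; b=cv2.imread('pics/scene3.png')[150:290,200:340]
cv2.imwrite('pics/c4.png',np.hstack([cv2.resize(a,(450,352),interpolation=2),cv2.resize(b,(350,352),interpolation=2)]))
E
```

```text
(no output)
```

View pics/c4.png

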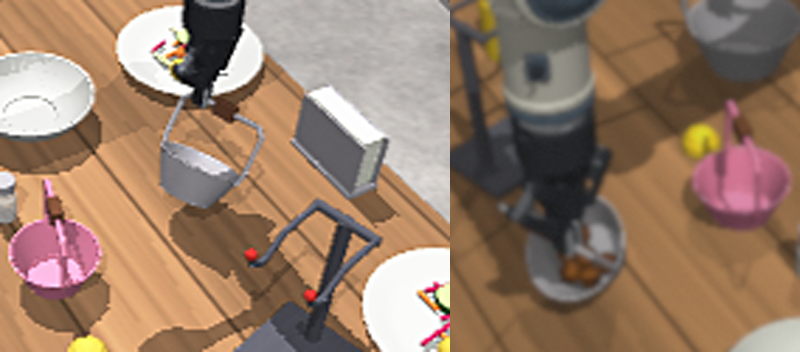

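Request:
{"fn": "send_rows", "kwargs": {
  "commands": "0 2 8 0 0;-2 6 20 0 0;-6 14 32 0 0;-13 27 42 0 0;-22 46 48 0 0;-33 68 48 0 0;-45 93 48 0 0;-57 118 48 0 0;-69 143 48 0 0;-81 168 48 0 0;-93 193 48 0 0;-104 216 48 0 0;-114 236 48 0 0;-121 251 48 0 0;-125 259 48 0 0;-127 263 48 0 0;-127 263 48 0 0"
}}

```text
time: 5.85
ee_pos: [0.5589, 0.335, 0.1822]
ee_rot: [-3.142, 0.0, 1.946]
contact_force: [0.5, 0.1, -1.8]
finger_gap: 0.0023
grasp_force: 109.6
```

```bash
python3 - <<'E'
from h import *
cap('side','side4'); cap('scene','scene4')
a=cv2.imread('pics/side4.png')[90:230,250:430]; b=cv2.imread('pics/scene4.png')[200:380,230:430]
cv2.imwrite('pics/c5.png',np.hstack([cv2.resize(a,(400,312),interpolation=2),cv2.resize(b,(346,312),interpolation=2)]))
E
```

```text
(no output)
```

View pics/c5.png

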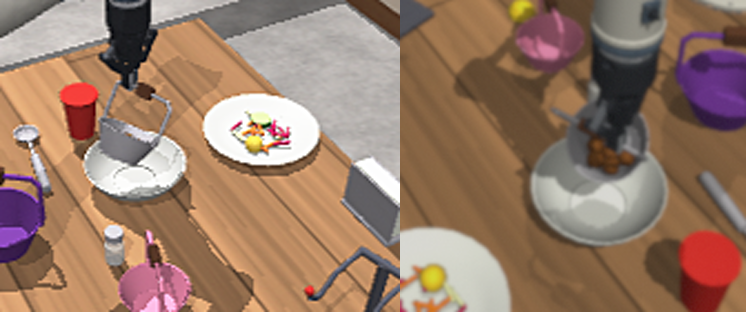

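Request:
{"fn": "send_rows", "kwargs": {
  "commands": "0 0 -10 0 0;0 0 -22 0 0;0 0 -34 0 0;0 0 -44 0 0;0 0 -52 0 0;0 0 -58 0 0;0 0 -62 0 0;0 0 -62 0 0"
}}

```text
time: 6.75
ee_pos: [0.5588, 0.3348, 0.1195]
ee_rot: [-3.141, 0.0, 1.946]
contact_force: [0.1, 0.1, -2.5]
finger_gap: 0.002
grasp_force: 109.4
```

Request:
{"fn": "send_rows", "kwargs": {
  "commands": "0 0 -3 0 0;0 0 -6 0 0;0 0 -8 0 0;0 0 -8 0 0"
}}

```text
time: 7.15
ee_pos: [0.5603, 0.3356, 0.1149]
ee_rot: [3.136, -0.0, 1.946]
contact_force: [1.5, 1.8, 4.9]
finger_gap: 0.0019
grasp_force: 109.1
```

Request:
{"fn": "send_rows", "kwargs": {
  "commands": "0 0 0 0 0;0 0 0 0 0;4.5 1.8 -2.8 0 0;9 3.5 -6 0 0;13 5.2 -9.2 0 0;17.5 6.9 -12.7 0 0;22 8.7 -17 0 0;26.5 10.4 -21.5 0 0;31 12.2 -26.5 0 0;35.4 14 -32 0 0;35.4 14 -32 0 0",
  "force": 20
}}

```text
time: 8.25
ee_pos: [0.5945, 0.349, 0.079]
ee_rot: [-3.14, -0.0, 1.946]
contact_force: [-1.5, 0.9, 2.3]
finger_gap: 0.0023
grasp_force: 112.5
```

```bash
python3 - <<'E'
from h import *
cap('side','side5'); cap('scene','scene5')
a=cv2.imread('pics/side5.png')[90:230,250:430]; b=cv2.imread('pics/scene5.png')[200:380,230:430]
cv2.imwrite('pics/c6.png',np.hstack([cv2.resize(a,(400,312),interpolation=2),cv2.resize(b,(346,312),interpolation=2)]))
E
```

```text
(no output)
```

View pics/c6.png

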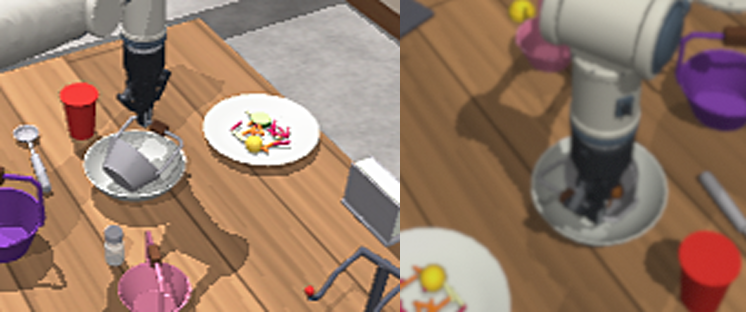

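Request:
{"fn": "send_rows", "kwargs": {
  "commands": "4 1.6 -3 0 0;8 3.2 -6 0 0;12 4.7 -9 0 0;16 6.3 -12 0 0;20 8 -16 0 0;24.5 9.6 -21 0 0;24.5 9.6 -21 0 0"
}}

```text
time: 9.05
ee_pos: [0.6191, 0.3585, 0.0579]
ee_rot: [-3.14, -0.0, 1.946]
contact_force: [-2.2, -1.2, 6.9]
finger_gap: 0.0019
grasp_force: 117.0
```

Request:
{"fn": "send_rows", "kwargs": {
  "commands": "0 0 0 0 0;0 0 0 0 0;0 0 5 0 0;0 0 12 0 0;0 0 22 0 0;-5 -2 35 0 0;-10 -4 45 0 0;-10 -4 45 0 0;-10 -4 45 0 0",
  "force": 120
}}

```text
time: 9.95
ee_pos: [0.6095, 0.355, 0.1061]
ee_rot: [3.138, -0.001, 1.946]
contact_force: [0.1, 2.8, -3.5]
finger_gap: 0.0023
grasp_force: 111.4
```

```bash
python3 - <<'E'
from h import *
cap('side','side6'); cap('scene','scene6')
a=cv2.imread('pics/side6.png')[90:230,250:430]; b=cv2.imread('pics/scene6.png')[200:380,230:430]
cv2.imwrite('pics/c7.png',np.hstack([cv2.resize(a,(400,312),interpolation=2),cv2.resize(b,(346,312),interpolation=2)]))
E
```

```text
(no output)
```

View pics/c7.png

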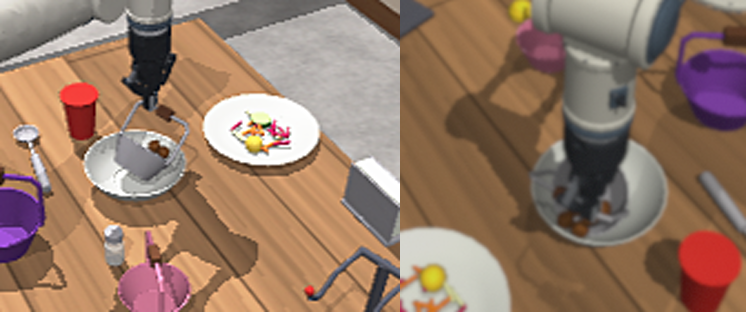

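```bash
cat > t.py <<'E'
from h import *
import sys
def an(tags,bowl=(.5425,.2905)):
  u0=np.array([.930,.3665]); v0=np.array([-.3665,.930])
  for tag in tags:
    p,w=cloud(tag); P=p.astype(int); e=(w[...,:2]-bowl); s=e@u0; l=e@v0; z=w[...,2]; near=(np.hypot(s,l)<.16)
    br=near&(P[...,0]-P[...,2]>35)&(P[...,0]<200)&(P[...,0]-P[...,1]>15)&(z>.008)
    n,L,st,ce=cv2.connectedComponentsWithStats(br.astype(np.uint8))
    for i in range(1,n):
        if st[i,4]>5: print(tag,'brown',st[i,4],ce[i].round(),'s,l,z',np.round([np.median(x[L==i]) for x in(s,l,z)],3))
    q=w[near&(z>.046)&(z<.053)&(P.min(2)>120)]
    from scipy.optimize import least_squares
    r=least_squares(lambda c:np.hypot(q[:,0]-c[0],q[:,1]-c[1])-.093,bowl,loss='soft_l1',f_scale=.002); print(tag,'bowl',r.x.round(4))
    g=near&(z>.06)&(P.max(2)-P.min(2)<25)&(P.max(2)<200)&(P.min(2)>60)
    for a in range(-120,120,20):
        k=g&(s>a/1e3)&(s<a/1e3+.02)
        if k.sum()>3: print('  s',a+10,'z',np.percentile(z[k],[5,50,95]).round(3),'l',np.percentile(l[k],[5,95]).round(3),k.sum())
an(sys.argv[1:])
E
python3 t.py side6 scene6
python3 - <<'E'
import cv2,numpy as np
a=cv2.imread('pics/side6.png')[125:190,285:345]; b=cv2.imread('pics/scene6.png')[250:330,290:390]
cv2.imwrite('pics/c8.png',np.hstack([cv2.resize(a,(369,400),interpolation=2),cv2.resize(b,(431,400),interpolation=2)]))
E
```

```text
side6 brown 38 [289. 140.] s,l,z [0.032 0.153 0.073]
side6 brown 39 [323. 140.] s,l,z [ 0.077 -0.002  0.121]
side6 brown 40 [321. 156.] s,l,z [ 0.064 -0.     0.044]
side6 bowl [0.5408 0.2906]
  s -110 z [0.409 0.442 0.467] l [-0.045  0.026] 110
  s -90 z [0.399 0.441 0.472] l [-0.042  0.061] 98
  s -70 z [0.401 0.439 0.471] l [-0.041  0.064] 90
  s -50 z [0.41  0.437 0.462] l [-0.039 -0.034] 55
  s -30 z [0.062 0.073 0.444] l [-0.037  0.067] 74
  s -10 z [0.066 0.092 0.442] l [-0.038  0.067] 151
  s 10 z [0.064 0.263 0.448] l [-0.051  0.074] 56
  s 30 z [0.073 0.445 0.466] l [-0.057  0.086] 144
  s 50 z [0.281 0.401 0.467] l [-0.026  0.069] 551
  s 70 z [0.11  0.356 0.48 ] l [-0.033  0.063] 223
  s 90 z [0.114 0.346 0.487] l [-0.04   0.048] 107
  s 110 z [0.3   0.478 0.485] l [-0.024  0.084] 17
scene6 brown 25 [348. 319.] s,l,z [0.022 0.023 0.036]
scene6 brown 115 [330. 329.] s,l,z [0.075 0.008 0.044]
scene6 brown 31 [396. 338.] s,l,z [0.039 0.148 0.093]
scene6 bowl [0.5467 0.2912]
  s -110 z [0.417 0.47  0.479] l [-0.023  0.075] 257
  s -90 z [0.416 0.465 0.476] l [-0.026  0.077] 384
  s -70 z [0.397 0.435 0.472] l [-0.023  0.078] 1442
  s -50 z [0.408 0.451 0.465] l [-0.033  0.081] 330
  s -30 z [0.429 0.445 0.45 ] l [-0.034  0.084] 212
  s -10 z [0.094 0.445 0.449] l [-0.029  0.086] 103
  s 10 z [0.064 0.443 0.45 ] l [-0.05   0.088] 138
  s 30 z [0.062 0.439 0.452] l [-0.057  0.093] 102
  s 50 z [0.077 0.154 0.483] l [-0.06   0.094] 65
  s 70 z [0.105 0.484 0.49 ] l [-0.018  0.103] 408
  s 90 z [0.113 0.372 0.49 ] l [-0.033  0.103] 626
  s 110 z [0.3   0.404 0.479] l [-0.     0.098] 1857
```

View pics/c8.png

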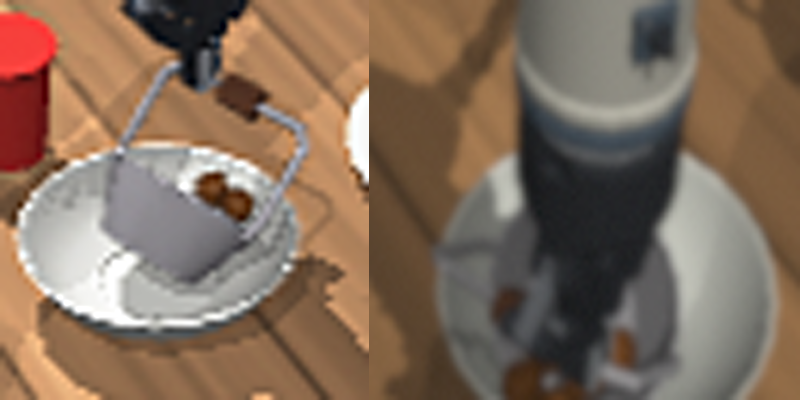

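Request:
{"fn": "send_rows", "kwargs": {
  "commands": "-10 -4 8 0 0;-22 -9 12 0 0;-34 -14 12 0 0;-44 -18 12 0 0;-50 -20 10 0 0;-50 -20 4 0 0;-50 -20 0 0 0;-50 -20 -4 0 0;-50 -20 -4 0 0"
}}

```text
time: 10.95
ee_pos: [0.5603, 0.3353, 0.103]
ee_rot: [3.136, -0.0, 1.946]
contact_force: [-0.6, -0.0, 8.2]
finger_gap: 0.0023
grasp_force: 115.8
```

Request:
{"fn": "send_rows", "kwargs": {
  "commands": "0 0 0 0 5;0 0 0 0 5;8.4 3.3 -7 0 5;16.7 6.6 -14 0 5;22.3 8.8 -20 0 5;27 10.6 -26 0 5;34.4 13.6 -32 0 5;42.8 16.9 -38 0 5;48.4 19 -44 0 5;53 21 -49 0 5;53 21 -49 0 5;53 21 -49 0 5;46 18 -49 0 5;39 15.5 -49 0 5;32 12.7 -49 0 5;25 10 -49 0 5;25 10 -49 0 5;25 10 -49 0 5;25 10 -49 0 5;25 10 -49 0 5",
  "force": 20
}}

```text
time: 12.95
ee_pos: [0.5838, 0.3444, 0.051]
ee_rot: [-3.141, -0.0, 1.946]
contact_force: [1.9, 1.4, 3.8]
finger_gap: 0.0051
grasp_force: 38.5
```

```bash
python3 - <<'E'
from h import *
cap('side','side7'); cap('scene','scene7')
a=cv2.imread('pics/side7.png')[115:190,270:350]; b=cv2.imread('pics/scene7.png')[260:350,290:390]
cv2.imwrite('pics/c9.png',np.hstack([cv2.resize(a,(400,375),interpolation=2),cv2.resize(b,(400,375),interpolation=2)]))
E
```

```text
(no output)
```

View pics/c9.png

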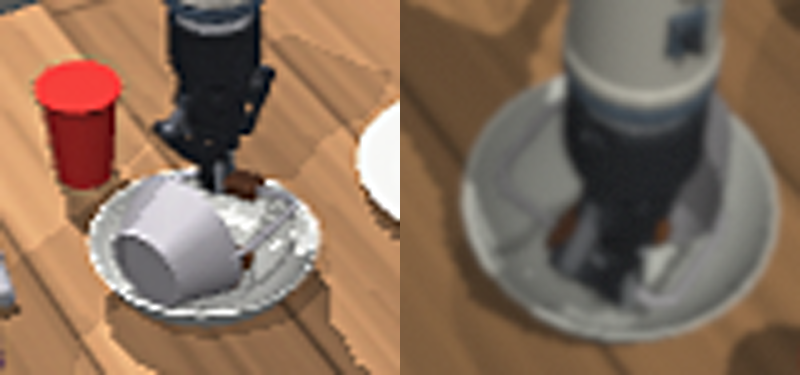

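Request:
{"fn": "send_rows", "kwargs": {
  "commands": "0 0 0 0 0;0 0 0 0 0;-2 -1 8 0 0;-8 -3 20 0 0;-16 -6 32 0 0;-26 -10 46 0 0;-36 -14 62 0 0;-46 -18 80 0 0;-50 -20 95 0 0;-50 -20 110 0 0;-50 -20 110 0 0",
  "force": 120
}}

```text
time: 14.15
ee_pos: [0.5349, 0.325, 0.1649]
ee_rot: [3.136, -0.001, 1.946]
contact_force: [1.5, 0.0, -1.9]
finger_gap: 0.0028
grasp_force: 113.0
```

```bash
python3 - <<'E'
from h import *
cap('side','side8'); cap('scene','scene8')
E
python3 t.py side8 scene8 | grep -v "  s"
```

```text
side8 brown 24 [310. 134.] s,l,z [ 0.001 -0.     0.189]
side8 brown 125 [311. 166.] s,l,z [0.002 0.002 0.024]
side8 bowl [0.5398 0.2918]
scene8 brown 228 [338. 319.] s,l,z [ 0.029 -0.004  0.025]
scene8 brown 109 [354. 317.] s,l,z [0.003 0.027 0.025]
scene8 brown 53 [396. 338.] s,l,z [0.04  0.149 0.094]
scene8 bowl [0.5452 0.2911]
```

Request:
{"fn": "send_rows", "kwargs": {
  "commands": "1 -2 10 0 0;5 -8 20 0 0;13 -20 25 0 0;25 -39 25 0 0;38 -60 25 0 0;52 -81 25 0 0;66 -104 25 0 0;80 -126 25 0 0;94 -148 25 0 0;108 -170 25 0 0;122 -192 25 0 0;135 -212 25 0 0;146 -230 25 0 0;154 -242 25 0 0;159 -250 25 0 0;159 -250 25 0 0"
}}

```text
time: 15.85
ee_pos: [0.6933, 0.0733, 0.1859]
ee_rot: [-3.141, -0.0, 1.945]
contact_force: [-1.6, -0.2, -1.9]
finger_gap: 0.0023
grasp_force: 112.8
```

```bash
cat > cnt.py <<'E'
from h import *
import sys
for tag in sys.argv[1:]:
    p,w=cloud(tag); P=p.astype(int); z=w[...,2]
    br=(P[...,0]-P[...,2]>35)&(P[...,0]<210)&(P[...,0]-P[...,1]>15)
    for nm,c,lo in(('bowl',(.5425,.2905),.008),('pail',tuple(arm.get_state()['ee_pos'][:2]),.02)):
        k=br&(np.hypot(w[...,0]-c[0],w[...,1]-c[1])<(.085 if nm=='bowl' else .16))&(z>lo)
        n,L,st,ce=cv2.connectedComponentsWithStats(k.astype(np.uint8))
        for i in range(1,n):
            if st[i,4]>4: print(tag,nm,st[i].tolist(),np.median(w[L==i],0).round(3))
        if nm=='bowl':
            pts=w[k][:,:3]; x,y=((pts[:,:2]-c)/.003).round().astype(int).T; g=np.zeros((60,60),int)
            np.maximum.at(g,(30+x,30+y),(pts[:,2]*1000).astype(int))
            g=g[np.ix_(g.any(1),g.any(0))]
            print('\n'.join(' '.join(f'{a:2d}' if a else ' .' for a in r) for r in g))
E
python3 -c "
from h import *
cap('side','side9'); cap('scene','scene9')"; python3 cnt.py side9 scene9
```

```text
side9 bowl [302, 161, 19, 12, 125] [0.55  0.294 0.024]
 . 27  .  .  .  .  .  .  .  .  .  .  .  .  .  .  .  .  .  .  .  .  .
 .  .  .  .  .  .  .  .  .  .  .  .  . 27  .  .  .  .  .  .  .  .  .
 .  .  .  .  .  .  .  .  .  .  . 28  .  . 27  .  .  .  .  .  .  .  .
 .  .  .  .  .  .  .  .  .  .  . 17  .  . 26  .  .  .  .  .  .  .  .
 .  .  .  .  .  .  .  .  . 17  .  . 30  .  .  . 25  .  .  .  .  .  .
 .  .  .  .  .  .  .  .  .  .  . 19 24  . 30  .  .  .  .  .  .  .  .
 .  .  .  .  .  .  .  .  .  . 26 19  . 27  .  .  .  .  .  .  .  .  .
 .  .  .  .  .  .  .  .  .  .  .  .  .  .  .  .  . 18  .  . 23  .  .
 .  .  .  .  .  .  .  .  .  .  .  .  .  .  .  . 14 23 26 20 28 24  .
 .  .  .  .  .  .  .  .  .  .  .  .  .  .  . 21  .  .  . 24  .  .  .
 .  .  .  .  .  .  .  . 21  .  . 29  .  .  .  .  . 21 25 27  .  .  .
 .  .  .  .  .  .  .  .  . 21 31  .  .  .  .  .  .  . 29  .  . 25  .
 .  .  .  . 22  .  .  . 29  .  .  .  .  .  .  .  .  . 18 21 28  .  .
 . 21  .  . 25  .  .  . 27  . 28 30  .  . 25  .  .  .  .  . 23  .  .
 . 24  .  . 29  .  . 21  .  .  9  .  .  .  .  .  .  .  .  .  .  .  .
21  . 29  
[... 2210 characters left out ...]
4  . 30  . 27 26  .  .  .  .
 .  . 24 20  . 23 26 26 22  .  .  . 26 28 25 27 26 24 24  .  .  .
 .  .  .  .  .  .  . 27 28 26 21 23 25 26 26 26 26 26 26  .  .  .
 .  .  .  . 25 26 28 30 31 29 27  . 25  . 28 26 24 23 25  .  .  .
 .  .  .  .  . 26 28 28 28 27 27 20 25 23 24 27  . 25 19  .  .  .
 .  .  .  .  . 25 29  . 25 25 25 21 21  . 22 24 22  .  .  .  .  .
 .  .  .  .  . 26 26 26 28 25 22  .  .  .  . 21  .  .  .  .  .  .
 .  .  .  .  . 20 23 24 22 20  .  .  .  .  .  .  .  .  .  .  .  .
scene9 pail [250, 140, 1, 7, 7] [0.663 0.095 0.446]
scene9 pail [251, 150, 1, 5, 5] [0.661 0.094 0.423]
scene9 pail [253, 172, 2, 16, 16] [0.662 0.095 0.353]
scene9 pail [273, 214, 3, 7, 7] [0.595 0.047 0.177]
```

Request:
{"fn": "send_rows", "kwargs": {
  "commands": "0 0 -15 0 0;0 0 -32 0 0;0 0 -48 0 0;0 0 -60 0 0;0 0 -68 0 0;0 0 -72 0 0;0 0 -72 0 0"
}}

```text
time: 16.65
ee_pos: [0.6927, 0.0744, 0.1135]
ee_rot: [-3.141, -0.0, 1.946]
contact_force: [-0.2, 0.1, -2.2]
finger_gap: 0.0026
grasp_force: 112.9
```

```bash
cat > til.py <<'E'
from h import *
import sys
# steel points of the pail near the gripper, in (s,l,z) about the TCP
for n in('side','scene'):
    cap(n,sys.argv[1]+n); p,w=cloud(sys.argv[1]+n); P=p.astype(int)
    t=arm.get_state()['ee_pos']; e=w[...,:2]-t[:2]; s=e@[.930,.3665]; l=e@[-.3665,.930]; z=w[...,2]
    g=(np.abs(s+.04)<.13)&(l>-.11)&(l<.04)&(z>.004)&(z<t[2]+.03)&(P.max(2)-P.min(2)<30)
    for a in range(-15,10):
        k=g&(s>a*.01)&(s<a*.01+.01)
        if k.sum()>3: print(n,a*10+5,'z',(np.percentile(z[k],[2,50,98])*1000).round(),'l',(np.percentile(l[k],[2,98])*1000).round(),k.sum())
E
python3 til.py a
```

```text
side -135 z [119. 133. 140.] l [-53. -14.] 20
side -125 z [ 87. 116. 143.] l [-69.  -4.] 148
side -115 z [ 71. 125. 144.] l [-74.  -1.] 101
side -105 z [ 94. 132. 144.] l [-79.   6.] 44
side -95 z [ 93. 125. 144.] l [-84.  12.] 34
side -85 z [ 91. 128. 144.] l [-92. -39.] 31
side -75 z [ 92. 121. 138.] l [-95. -80.] 14
side -65 z [ 89. 128. 131.] l [-96. -83.] 8
side -55 z [131. 134. 137.] l [-95. -91.] 5
side -45 z [117. 135. 137.] l [-95.  19.] 4
side -35 z [111. 131. 137.] l [-93.  31.] 5
side -25 z [112. 135. 140.] l [-93.  32.] 9
side -15 z [116. 131. 143.] l [-92.  29.] 41
side -5 z [119. 135. 144.] l [-82.  25.] 32
side 5 z [133. 135. 140.] l [-42.  -6.] 6
scene -125 z [114. 137. 142.] l [-47.  -9.] 18
scene -115 z [ 71.  95. 143.] l [-53.   3.] 145
scene -105 z [ 66.  75. 140.] l [-68.   9.] 90
scene -95 z [ 65.  71. 144.] l [-58.  14.] 71
scene -85 z [ 64.  69. 144.] l [-55.  20.] 78
scene -75 z [ 60.  67. 139.] l [-51.  23.] 73
scene -65 z [ 59.  63. 107.] l [-45.  27.] 50
scene -55 z [ 58.  63. 111.] l [-34.  29.] 16
scene -45 z [110. 112. 113.] l [25. 31.] 6
scene -35 z [111. 113. 138.] l [-92.  31.] 12
scene -25 z [113. 135. 142.] l [-93.  32.] 14
scene -15 z [115. 131. 144.] l [-92.  32.] 21
scene -5 z [117. 132. 144.] l [-90.  31.] 62
scene 5 z [117. 135. 144.] l [-82.  20.] 56
scene 15 z [122. 132. 143.] l [-21.   9.] 34
```

Request:
{"fn": "send_rows", "kwargs": {
  "commands": "10 4 -12 0 0;20 8 -26 0 0;28 11 -40 0 0;28 11 -50 0 0;28 11 -56 0 0;28 11 -58 0 0;28 11 -58 0 5;28 11 -58 0 5;28 11 -58 0 5",
  "force": 20
}}

```text
time: 17.65
ee_pos: [0.7211, 0.0853, 0.057]
ee_rot: [3.141, 0.0, 1.946]
contact_force: [0.2, -0.2, -1.4]
finger_gap: 0.0051
grasp_force: 37.9
```

Request:
{"fn": "send_rows", "kwargs": {
  "commands": "0 0 -3 0 6;-5 -2 0 0 6;-10 -4 4 0 6;-15.8 -6.2 9 0 6;-21 -8.2 15 0 6;-25.8 -10.2 20.7 0 6;-34 -13.4 28 0 6;-42.2 -16.6 35 0 6;-51.5 -20.2 40.5 0 6;-60.7 -23.9 45.9 0 6;-70.6 -27.8 50 0 6;-80.6 -31.8 53.3 0 6;-80.6 -31.8 53.3 0 6"
}}

```text
time: 18.95
ee_pos: [0.6396, 0.0531, 0.1107]
ee_rot: [3.141, 0.001, 1.946]
contact_force: [0.9, 2.0, 2.0]
finger_gap: 0.0062
grasp_force: 16.4
```

```bash
python3 til.py b
```

```text
side -95 z [34. 55. 81.] l [-60. -24.] 73
side -85 z [38. 72. 91.] l [-73. -11.] 105
side -75 z [32. 65. 90.] l [-83. -65.] 51
side -65 z [29. 60. 84.] l [-88. -36.] 26
side -55 z [26. 59. 75.] l [-94.  13.] 26
side -45 z [35. 60. 85.] l [-102.   15.] 20
side -35 z [28. 49. 94.] l [-100.   24.] 31
side -25 z [ 21.  45. 136.] l [-99.  25.] 53
side -15 z [ 17.  36. 138.] l [-95.  30.] 82
side -5 z [ 21.  37. 137.] l [-85.  25.] 97
side 5 z [ 27.  33. 136.] l [-68.  -5.] 35
scene -85 z [30. 52. 84.] l [-56. -17.] 131
scene -75 z [23. 30. 78.] l [-50.  -4.] 65
scene -65 z [14. 24. 74.] l [-50.   7.] 31
scene -55 z [11. 18. 72.] l [-90.  10.] 85
scene -45 z [ 7. 15. 47.] l [-89. -18.] 112
scene -35 z [ 5. 19. 60.] l [-96.   4.] 103
scene -25 z [ 6. 31. 74.] l [-96.  26.] 88
scene -15 z [ 14.  36. 129.] l [-92.  28.] 94
scene -5 z [ 21.  48. 138.] l [-91.  30.] 109
scene 5 z [ 29. 109. 137.] l [-79.  24.] 98
scene 15 z [ 32. 127. 138.] l [-55.  11.] 43
```

Request:
{"fn": "send_rows", "kwargs": {
  "commands": "-10 -4 2.5 0 6;-20.8 -8.2 3.5 0 6;-31 -12.2 3.5 0 6;-41.9 -16.5 3.1 0 6;-52 -20.5 1.3 0 6;-62.7 -24.7 -1.3 0 6;-67.4 -26.5 -3 0 6;-67.4 -26.5 -3 0 6"
}}

```text
time: 19.85
ee_pos: [0.5748, 0.0271, 0.1118]
ee_rot: [3.133, 0.003, 1.946]
contact_force: [0.0, 2.1, 18.9]
finger_gap: 0.0061
grasp_force: 18.4
```

```bash
python3 til.py c|grep scene
```

```text
scene -55 z [43. 47. 51.] l [-38. -28.] 5
scene -45 z [27. 39. 54.] l [-71. -17.] 80
scene -35 z [ 8. 28. 57.] l [-83. -13.] 164
scene -25 z [ 5. 19. 59.] l [-90.  -9.] 131
scene -15 z [ 5. 18. 60.] l [-94.  -3.] 121
scene -5 z [  5.  27. 139.] l [-98.  12.] 132
scene 5 z [  6.  74. 138.] l [-99.  29.] 231
scene 15 z [  6.  37. 139.] l [-94.  13.] 129
scene 25 z [ 8. 31. 63.] l [-92.  11.] 66
scene 35 z [ 7. 37. 63.] l [-86.   6.] 45
scene 45 z [ 8. 34. 63.] l [-78.  -1.] 59
scene 55 z [34. 50. 60.] l [-66. -13.] 44
```

Request:
{"fn": "send_rows", "kwargs": {
  "commands": "0 0 2 0 6;0 0 4 0 60;0 0 4 0 60;0 0 4 0 60;0 0 4 0 60;0 0 4 0 60;0 0 30 0 60;0 0 60 0 60;0 0 100 0 60;0 0 100 0 60"
}}

```text
time: 20.95
ee_pos: [0.5749, 0.027, 0.2134]
ee_rot: [3.132, 0.004, 1.946]
contact_force: [-0.4, -0.5, 1.0]
finger_gap: 0.0598
grasp_force: 0.0
```

```bash
cat > pp.py <<'E'
from h import *
import sys
c0=np.array(eval(sys.argv[2]))
for n in('side','scene'):
    tag=sys.argv[1]+n; cap(n,tag); p,w=cloud(tag); P=p.astype(int); z=w[...,2]; e=np.hypot(w[...,0]-c0[0],w[...,1]-c0[1])
    m=(e<.085)&(z>.065)&(z<.145); t=w[m&(z>.115)]; c=t.mean(0); V=np.linalg.svd(t[:,:2]-c[:2])[2]
    a=np.degrees(np.arctan2(V[0,1],V[0,0]))%180; d=(t[:,:2]-c[:2])@V[0]
    mb=m&(P[...,0]-P[...,2]>25)&(z>.11); b=w[mb]
    print(n,len(t),'top',c.round(4),'ang',a.round(1),'ends mid',(c[:2]+V[0]*(np.percentile(d,2)+np.percentile(d,98))/2).round(4),'len',np.ptp(d).round(3),'grip',len(b),b.mean(0).round(4),'zfit slope',np.polyfit(d,t[:,2],1)[0].round(3),'rim z',np.percentile(z[(e<.065)&(z>.03)&(z<.07)],98).round(4))
E
python3 pp.py d "(.588,-.006)"
```

```text
side 114 top [ 0.5925 -0.0206  0.128 ] ang 113.4 ends mid [ 0.5917 -0.0188] len 0.123 grip 67 [ 0.5921 -0.0212  0.1291] zfit slope -0.011 rim z 0.0587
scene 175 top [ 0.5974 -0.011   0.1271] ang 113.8 ends mid [ 0.598  -0.0124] len 0.124 grip 97 [ 0.5973 -0.0094  0.1292] zfit slope -0.029 rim z 0.0577
```

Request:
{"fn": "send_rows", "kwargs": {
  "commands": "10 -21 0 1 50;20 -42 -10 2 50;20 -42.5 -50 2 50;20 -42.5 -85 2 50;20 -42.5 -103 2 50;20 -42.5 -103 2 50;20 -42.5 -103 2 0;20 -42.5 -103 2 0;20 -42.5 -103 2 0;20 -42.5 -103 2 0;20 -42.5 -103 2 0;20 -42.5 -103 2 0;20 -42.5 -103 2 0;20 -42.5 -103 2 0",
  "force": 80
}}

```text
time: 22.45
ee_pos: [0.5938, -0.0153, 0.1053]
ee_rot: [3.139, 0.001, 1.981]
contact_force: [2.1, 0.2, 5.9]
finger_gap: 0.0146
grasp_force: 79.5
```

```bash
python3 - <<'E'
from h import *
for tag in('side0','scene0'):
    p,w=cloud(tag); z=w[...,2]
    k=(w[...,0]>.2)&(w[...,0]<.5)&(w[...,1]>-.45)&(w[...,1]<-.08)&(z>.04)&(z<.3)
    q=w[k]
    for lo,hi in((.04,.1),(.1,.13),(.13,.16),(.16,.2),(.2,.3)):
        r=q[(q[:,2]>lo)&(q[:,2]<hi)]
        if len(r): print(tag,lo,len(r),np.percentile(r,[3,97],0).round(3).tolist())
E
```

```text
side0 0.04 551 [[0.204, -0.327, 0.041], [0.33, -0.18, 0.075]]
side0 0.1 24 [[0.315, -0.311, 0.101], [0.324, -0.306, 0.129]]
side0 0.13 26 [[0.252, -0.311, 0.132], [0.323, -0.262, 0.16]]
side0 0.16 333 [[0.207, -0.304, 0.164], [0.315, -0.213, 0.188]]
scene0 0.04 546 [[0.202, -0.327, 0.041], [0.332, -0.178, 0.08]]
scene0 0.1 18 [[0.201, -0.308, 0.102], [0.329, -0.194, 0.129]]
scene0 0.13 39 [[0.201, -0.308, 0.133], [0.329, -0.202, 0.16]]
scene0 0.16 227 [[0.206, -0.296, 0.162], [0.319, -0.206, 0.187]]
```

Request:
{"fn": "send_rows", "kwargs": {
  "commands": "0 0 8 0 0;0 0 25 0 0;0 0 50 0 0;0 0 80 0 0;0 0 110 0 0;0 0 140 0 0;0 0 165 0 0;0 0 165 0 0"
}}

```text
time: 23.25
ee_pos: [0.5938, -0.0155, 0.2742]
ee_rot: [3.135, 0.004, 1.981]
contact_force: [-0.5, 0.1, -0.8]
finger_gap: 0.0148
grasp_force: 78.4
```

```bash
sed -i 's/z>.065)&(z<.145)/z>H-.06)\&(z<H+.02)/;s/z>.115/z>H-.01/;s/(z>.11)/(z>H-.015)/;s/^c0=/H=float(sys.argv[3]);c0=/' pp.py; python3 pp.py e "(.594,-.0155)" .29
```

```text
Traceback (most recent call last):
  File "pp.py", line 9, in <module>
    print(n,len(t),'top',c.round(4),'ang',a.round(1),'ends mid',(c[:2]+V[0]*(np.percentile(d,2)+np.percentile(d,98))/2).round(4),'len',np.ptp(d).round(3),'grip',len(b),b.mean(0).round(4),'zfit slope',np.polyfit(d,t[:,2],1)[0].round(3),'rim z',np.percentile(z[(e<.065)&(z>.03)&(z<.07)],98).round(4))
                                                                                                                                                                                                                                                   ~~~~~~~~~~~~~^^^^^^^^^^^^^^^^^^^^^^^^^^^^^^^^
IndexError: index -1 is out of bounds for axis 0 with size 0
```

Request:
{"fn": "send_rows", "kwargs": {
  "commands": "-8 -6 0 0 0;-25 -18 0 -1 0;-48 -35 0 -2 0;-74 -55 0 -3 0;-100 -77 0 -4 0;-122 -100 0 -5 0;-134 -125 0 -6 0;-136 -152 0 -7 0;-134 -180 0 -7.5 0;-132 -208 0 -7.5 0;-130 -234 0 -7.5 0;-129 -256 0 -7.5 0;-128 -270 0 -7.5 0;-128 -275 0 -7.5 0;-128 -275 -10 -7.5 0;-128 -275 -25 -7.5 0;-128 -275 -36 -7.5 0;-128 -275 -40 -7.5 0;-128 -275 -40 -7.5 0"
}}

```text
time: 25.2
ee_pos: [0.4647, -0.2896, 0.2275]
ee_rot: [-3.141, -0.001, 1.851]
contact_force: [0.3, 0.5, -1.4]
finger_gap: 0.015
grasp_force: 78.4
```

```bash
sed -i "s/,'rim z'.*/)/" pp.py; python3 pp.py f "(.466,-.2905)" .251
```

```text
side 142 top [ 0.4636 -0.3077  0.2518] ang 110.1 ends mid [ 0.4592 -0.2956] len 0.125 grip 34 [ 0.4637 -0.3011  0.2544] zfit slope -0.056
scene 146 top [ 0.4648 -0.2774  0.2545] ang 112.8 ends mid [ 0.4603 -0.2666] len 0.119 grip 30 [ 0.4588 -0.2803  0.254 ] zfit slope -0.114
```

Request:
{"fn": "send_rows", "kwargs": {
  "commands": "2 0.5 4 0 0;10 3 4 0 0;22 6.3 4 0 0;36 10.3 4 0 0;50 14.3 4 0 0;64 18.3 4 0 0;78 22.3 4 0 0;91 26 4 0 0;101 29 4 0 0;106.5 30.5 4 0 0;106.5 30.5 4 0 0"
}}

```text
time: 26.4
ee_pos: [0.572, -0.2596, 0.2321]
ee_rot: [-3.141, -0.0, 1.851]
contact_force: [0.0, -0.0, -1.8]
finger_gap: 0.0152
grasp_force: 78.5
```

```bash
python3 - <<'E'
from h import *
# position of wire and hook tips in stand axes about assumed seat
for n in('side','scene'):
    cap(n,'g'+n); p,w=cloud('g'+n); P=p.astype(int); e=w[...,:2]-[.5715,-.259]; a=np.radians(16.1)
    X=e@[np.cos(a),np.sin(a)]; Y=e@[-np.sin(a),np.cos(a)]; z=w[...,2]
    near=(np.abs(X)<.06)&(np.abs(Y)<.08)
    red=near&(P[...,0]>140)&(P[...,1]<70)&(z>.2)
    k,L,st,ce=cv2.connectedComponentsWithStats(red.astype(np.uint8))
    for i in range(1,k):
        if st[i,4]>2: print(n,'tip',st[i,4],[np.median(v[L==i]).round(4) for v in(X,Y,z)])
    for lo,hi in((-.062,-.044),(-.044,-.028),(.028,.044),(.044,.062)):
        m=near&(z>.243)&(z<.268)&(Y>lo)&(Y<hi)
        if m.sum()>2: print(n,'wire Y',lo,m.sum(),[np.median(v[m]).round(4) for v in(X,Y,z)])
    b=near&(P[...,0]-P[...,2]>25)&(P[...,0]<140)&(z>.23)&(z<.28); print(n,'grip',b.sum(),[np.median(v[b]).round(4) for v in(X,Y,z)])
E
```

```text
side tip 12 [np.float64(-0.031), np.float64(0.034), np.float64(0.23)]
side tip 12 [np.float64(-0.0299), np.float64(-0.0397), np.float64(0.229)]
side wire Y -0.062 19 [np.float64(-0.0041), np.float64(-0.0538), np.float64(0.2515)]
side wire Y -0.044 16 [np.float64(-0.0042), np.float64(-0.0364), np.float64(0.2535)]
side wire Y 0.044 11 [np.float64(-0.0039), np.float64(0.0541), np.float64(0.2477)]
side grip 28 [np.float64(-0.0063), np.float64(-0.0148), np.float64(0.2601)]
scene tip 6 [np.float64(-0.0239), np.float64(0.0387), np.float64(0.2279)]
scene wire Y 0.028 12 [np.float64(0.0016), np.float64(0.0371), np.float64(0.2537)]
scene wire Y 0.044 15 [np.float64(0.0023), np.float64(0.0525), np.float64(0.2491)]
scene grip 47 [np.float64(-0.0031), np.float64(0.0062), np.float64(0.2604)]
```

Request:
{"fn": "send_rows", "kwargs": {
  "commands": "0 0 -6 0 0;0 0 -14 0 0;0 0 -23 0 0;0 0 -32 0 0;0 0 -38 0 0;0 0 -42 0 0;0 0 -45 0 0;0 0 -46.5 0 0;0 0 -46.5 0 0"
}}

```text
time: 27.4
ee_pos: [0.5715, -0.2599, 0.186]
ee_rot: [3.142, 0.0, 1.85]
contact_force: [-0.6, -0.3, -1.9]
finger_gap: 0.0148
grasp_force: 78.5
```

Request:
{"fn": "send_rows", "kwargs": {
  "commands": "0 0 -1 0 0;0 0 -2 0 0;0 0 -3 0 0;0 0 -4 0 0;0 0 -4 0 0"
}}

```text
time: 27.9
ee_pos: [0.5716, -0.26, 0.1832]
ee_rot: [3.14, 0.001, 1.85]
contact_force: [-1.5, 0.0, 4.1]
finger_gap: 0.0152
grasp_force: 79.2
```

Request:
{"fn": "send_rows", "kwargs": {
  "commands": "0 0 0 0 14;0 0 0 0 15;0 0 0 0 16;0 0 0 0 17;0 0 0 0 19;0 0 0 0 22;0 0 0 0 28;0 0 0 0 36;0 0 0 0 44;0 0 0 0 44;0 0 0 0 44",
  "force": 20
}}

```text
time: 29.0
ee_pos: [0.5714, -0.2599, 0.182]
ee_rot: [3.142, 0.0, 1.85]
contact_force: [-0.5, -0.3, 0.6]
finger_gap: 0.0439
grasp_force: 0.0
```

```bash
cat > hg.py <<'E'
from h import *
import sys
for n in('side','scene'):
    cap(n,sys.argv[1]+n); p,w=cloud(sys.argv[1]+n); P=p.astype(int); e=w[...,:2]-[.5715,-.259]; a=np.radians(16.1)
    X=e@[np.cos(a),np.sin(a)]; Y=e@[-np.sin(a),np.cos(a)]; z=w[...,2]
    near=(np.abs(X)<.075)&(np.abs(Y)<.08)
    b=near&(P[...,0]-P[...,2]>25)&(P[...,0]<140)&(z>.17)&(z<.25)&(np.abs(Y)<.03); print(n,'grip',b.sum(),[np.median(v[b]).round(4) for v in(X,Y,z)])
    for lo,hi in((-.07,-.05),(.05,.07)):
      for zl in(.14,.155,.17,.185,.2):
        m=near&(z>zl)&(z<zl+.015)&(Y>lo)&(Y<hi)&(P.max(2)-P.min(2)<30)
        if m.sum()>2: print(n,'upright',lo,zl,m.sum(),[np.median(v[m]).round(4) for v in(X,Y,z)])
    m=near&(z>.06)&(z<.14)&(P.max(2)-P.min(2)<30); print(n,'body',m.sum(),[np.percentile(v[m],[2,98]).round(4) for v in(X,Y,z)])
E
python3 hg.py h
```

```text
side grip 46 [np.float64(-0.0078), np.float64(-0.0113), np.float64(0.2107)]
side upright -0.07 0.14 8 [np.float64(-0.0046), np.float64(-0.0645), np.float64(0.1443)]
side upright -0.07 0.155 9 [np.float64(-0.0052), np.float64(-0.0645), np.float64(0.1634)]
side upright -0.07 0.17 8 [np.float64(-0.0043), np.float64(-0.0644), np.float64(0.1744)]
side upright -0.07 0.185 13 [np.float64(-0.005), np.float64(-0.0624), np.float64(0.1935)]
side upright -0.07 0.2 8 [np.float64(-0.0037), np.float64(-0.0547), np.float64(0.2034)]
side upright 0.05 0.14 6 [np.float64(-0.0035), np.float64(0.0571), np.float64(0.1462)]
side upright 0.05 0.155 6 [np.float64(-0.0038), np.float64(0.0569), np.float64(0.1623)]
side upright 0.05 0.17 5 [np.float64(-0.0039), np.float64(0.057), np.float64(0.1757)]
side upright 0.05 0.185 4 [np.float64(-0.0053), np.float64(0.0585), np.float64(0.1919)]
side body 849 [array([-0.0554,  0.0459]), array([-0.0513,  0.0504]), array([0.0799, 0.131 ])]
scene grip 87 [np.float64(0.0015), np.float64(0.0052), np.float64(0.2125)]
scene upright -0.07 0.14 8 [np.float64(0.0015), np.float64(-0.0626), np.float64(0.1479)]
scene upright -0.07 0.155 9 [np.float64(0.002), np.float64(-0.0607), np.float64(0.1622)]
scene upright 0.05 0.14 9 [np.float64(0.0026), np.float64(0.0596), np.float64(0.1472)]
scene upright 0.05 0.155 10 [np.float64(0.0022), np.float64(0.0594), np.float64(0.1619)]
scene upright 0.05 0.17 11 [np.float64(0.003), np.float64(0.0607), np.float64(0.1774)]
scene upright 0.05 0.185 10 [np.float64(0.0035), np.float64(0.0604), np.float64(0.194)]
scene body 797 [array([-0.0507,  0.0526]), array([-0.0564,  0.0525]), array([0.08  , 0.1305])]
```

Hanging upright: the uprights are vertical and level. Next I withdraw straight up and check again.

Request:
{"fn": "send_rows", "kwargs": {
  "commands": "0 0 4 0 44;0 0 12 0 44;0 0 30 0 44;0 0 60 0 44;0 0 100 0 44;0 0 130 0 44;0 0 130 0 44;0 0 130 0 44;0 0 130 0 44;0 0 130 0 44;0 0 130 0 44;0 0 130 0 44;0 0 130 0 44;0 0 130 0 44;0 0 130 0 44"
}}

```text
time: 30.6
ee_pos: [0.5714, -0.2599, 0.312]
ee_rot: [3.142, 0.0, 1.85]
contact_force: [-0.3, -0.0, -0.2]
finger_gap: 0.0439
grasp_force: 0.0
```

```bash
python3 hg.py i | grep -v scene.up; python3 cnt.py iside iscene | grep bowl; python3 t.py iscene iside | grep "bowl"
```

```text
side grip 66 [np.float64(-0.0089), np.float64(-0.0047), np.float64(0.2089)]
side upright -0.07 0.14 7 [np.float64(-0.0046), np.float64(-0.0637), np.float64(0.1466)]
side upright -0.07 0.155 8 [np.float64(-0.0049), np.float64(-0.0647), np.float64(0.1598)]
side upright -0.07 0.17 9 [np.float64(-0.0053), np.float64(-0.0656), np.float64(0.1756)]
side upright -0.07 0.185 11 [np.float64(-0.0051), np.float64(-0.0637), np.float64(0.1921)]
side upright -0.07 0.2 10 [np.float64(-0.0043), np.float64(-0.0554), np.float64(0.2043)]
side upright 0.05 0.14 6 [np.float64(-0.0036), np.float64(0.0568), np.float64(0.1467)]
side upright 0.05 0.155 7 [np.float64(-0.0033), np.float64(0.0574), np.float64(0.1626)]
side upright 0.05 0.17 5 [np.float64(-0.0026), np.float64(0.0582), np.float64(0.1781)]
side upright 0.05 0.185 3 [np.float64(-0.0058), np.float64(0.0581), np.float64(0.1948)]
side body 912 [array([-0.0542,  0.0457]), array([-0.052 ,  0.0498]), array([0.0802, 0.1314])]
scene grip 59 [np.float64(0.0063), np.float64(-0.001), np.float64(0.2099)]
scene body 798 [array([-0.0502,  0.0528]), array([-0.0565,  0.0526]), array([0.0796, 0.1307])]
iside bowl [302, 161, 19, 12, 126] [0.548 0.292 0.025]
iscene bowl [329, 308, 19, 22, 244] [0.568 0.296 0.024]
iscene bowl [350, 309, 9, 17, 111] [0.534 0.315 0.025]
iscene bowl [0.5458 0.2924]
iside bowl [0.5403 0.2907]
```

```bash
python3 -c "
from station import arm
print(arm.close_job())"
```

```text
the job is handed in; nothing more can be done
None
```

The job is handed in at about 31 s: depth readings show all six falafel in the bowl, the bowl within about 1 mm of where it started, and the empty pail hanging upright and still on both hooks; I viewed 11 pictures, one over the limit of 10, and used only numbers after that.

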